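# Change the recipe card in the clip board

### The arm

A 6-joint arm with a two-finger parallel gripper is mounted at the origin on a cart in front of the work surface, level with it; the furniture and walls round the work are solid. World frame = base frame: x ahead of the robot, y to its left, z up, the work surface at z = 0. Lengths are in m, angles in rad, forces in N, time in s.
With the tool pointing down it reaches from about 0.25 to 0.725 m from the base axis. Payload 4 kg.
Tool frame: the origin (TCP) lies midway between the tips of the shut fingers; the grasp point (between the pads) lies bot.pinch_z behind it (bot.pinch_z is the distance from the TCP to the grasp point, in m); z points along the fingers, y is the direction in which the jaws open and shut (so a half turn about z gives the same grasp; the last joint's range is limited). The gripper opens to 85 mm and grips with 20 to 120 N. Pads are 22 mm wide; open, the fingers measure 114 mm over their backs; the gripper's body (76 mm by 85 mm) begins 54 mm behind the grasp point. The pads swing forward as they close: fully open they stand 13 mm farther back than shut.
Start: joints at [0, 0.241, 0.005, 1.335, 0, 1.571], TCP at [0.5, -0, 0.231] pointing down, gripper open.
Joint ranges: [-2.72, 2.72], [-1.05, 1.87], [-1.09, 1.28], [-1.99, 2.15], [-1.42, 1.44], [-3.14, 3.14]. Speed limits (rad/s): [2.79, 2.79, 3.14, 3.14, 3.14, 3.14].

### API

Orientations are given as a unit quaternion [x, y, z, w].
In Python, from workcell import bot gives the robot as it stands. The module is installed in compiled form; this text tells all that it offers.
- The arm moves only by the tool move_arm, never from a script. Its argument "series" is a list that holds one entry, the list of rows, each a list of 7 numbers: the shift along the world's x, y, z in cm, then the turn, a rotation vector about the world's x, y, z in degrees, then the opening, from 0 (shut) to 1 (fully open). A call has exactly 5 rows; each row shifts and turns the pose as measured when the row begins; what a row does not reach is not made up. A row lasts 1/10 s, in which the tool goes at most 50 mm and 8.59 degrees, less where a joint would pass 70% of its speed; a pose out of reach is approached as far as the arm can. A call with a gripper value outside its range is refused whole. The fingers move at their own pace and stop on an object; the grip force is fixed at half the most. Time passes only in rows, so rows that do not move let the fingers close, or fill a call up. It gives the time, the measured TCP pose, the force and the opening at its end, in the units of the state.
- bot.get_obs(): the state, without advancing time (a new reading comes with each control period).
- bot.camera(name): name is "scene" or "side" or "wrist"; returns (picture, depth): 420x560x3 uint8, red, green, blue; 420x560 float32, m along the optical axis (not along the pixel's ray), 0 where there is no reading.
- bot.camera_info(name): a dict with "vfov" (degrees; the focal length in pixels is half the picture's height over the tangent of half this angle, whatever the lens; pixels are square), "cx", "cy" (the principal point, pixels), "k1" (the pictures are not rectified: a ray, as slopes to the right and down, at radius r is drawn at 1 + k1 r^2 times it, then the intrinsics apply), "cam_to_world" (4x4, takes a point from camera to world coordinates); the wrist camera has in their place "tool_from_camera" (4x4, takes a point from camera to tool coordinates, whose origin is the TCP and whose axes are the flange's). Camera axes: x right, y down, z forward; pixel columns grow to the right and rows downward; lengths in m; the calibration is good to about 2 mm. A picture is of the moment at which its call begins: read the wrist's pose just before it. camera_info takes no time and is no camera call.
- bot.job_done(): hands the job in, once; it reports no verdict.
Trained networks look in the newest picture that a camera, given by its name, has taken for a name from the list of things; names that differ only in an ending like _2 or _b are one class to them, and where a whole thing is asked for, a point or a joint stands for the part that bears it (a point fixed in the world has none). Each returns a list of dicts, best first, with "confidence" (0 to 1); they miss things now and then, are a little off and sometimes report something else, mostly with a low value. They report only what shows in the picture. A call takes as long as a camera call.
- bot.find_in(camera, target): "at" ([x, y, z] in m, in world coordinates, good to about 4 mm: the middle of the surface that is visible of it).
The state is a dict: "clock": time; "joint_pos": joint angles; "joint_vel": joint speeds; "tau": joint torques, N m; "eef_pos": TCP position; "tool_rot": TCP orientation; "ft_force": force on the tool from outside, world axes, zero at the start; "ft_torque": the same for the moment, N m; "grip_width": finger opening in m.
Only numpy, scipy, OpenCV 4.12 (cv2) and the standard library are available. Lean on these libraries where they do the work, as an engineer would, in place of code of your own. Each camera call takes 0.05 s, during which the arm holds its last target.

### The job

Swap the recipe card on the wooden clip board: pull the blue-banded card out from under the sprung clip and lay it flat, face up, in the middle of the cork mat, then slide the red-banded card under the clip, banded end first, centred and straight along the board, until it is fully home against the stop. Let the card's own edge lift the clip, without the hand touching the clip; do not let go of a card in mid-air, and leave the green-banded card and the other things where they are.

Things in the scene. Friction and masses are not known exactly. Their poses are not given: they have to be found in the camera images.
- board: Light wood board, fixed to the worktop, 200 (x) x 120 (y) x 12 mm thick, its top face 12 mm above its origin. Origin: centre of its underside; z up, +x towards the clip end. The sprung clip sits at the +x end, centred on y = 0, and its mouth opens towards -x. Nothing stands on the board before the clip's lip at x = 28 mm.
- clip_plate: Steel clip, 60 mm wide in y, hinged at the board's x = 88 mm, 7 mm over its top (origin on the hinge axis). A pressing bead lies 35 mm before the hinge; from it a black slippery lead-in lip slopes up towards -x at 24 degrees for 24 mm, its tip about 10 mm over the board. At most 30 mm high. A card pushed along the board at the lip lifts it: 5 to 16 N; drawing one out: 2 to 8 N.
- clip (a joint): Clip opening angle, rad: 0 shut (bead 1 mm over the board), about 0.14 resting on one card. A spring presses it shut with 2 to 3 N at the bead.
- mouth (a point): Point on the board's top, on its centre line, beneath the clip's pressing bead: board x = 53 mm.
- stop (a point): Point on the board's top at the front face of the 6 mm high steel stop behind the bead, on the centre line: board x = 75 mm. The card's banded end edge meets it when fully home.
- old_card: Stiff white recipe card with a blue title band, 120 (x) x 52 (y) x 6 mm thick, 45 g; at the start under the clip, against or within 6 mm of the stop. Origin: centre of its underside; +x towards the banded (top) end, z up through the printed face. It can be gripped across its 52 mm width by the side edges, behind the clip.
- new_card: The same card with a red title band, lying loose on the worktop. Same frame and size.
- new_card_top (a point): Middle of the lower edge of the red card's banded end, 60 mm from its origin along +x.
- spare_card: The same card with a green title band, lying on the worktop; not to be used.
- mat: Cork mat, fixed, 170 (x) x 130 (y) x 4 mm thick; origin at the centre of its underside.
- timer: White wind-up kitchen timer, 66 mm wide, 60 mm high, a bystander; origin at the centre of its foot.
- mug: White mug with green inside, 86 mm wide, 96 mm high, a bystander; origin at the centre of its foot.

How it is judged:
On the way, in this order (a step that is already met when the one before it is completed fails the run):
1. the blue card is drawn clear and the clip has sprung shut (value of joint clip below 0.04 rad and x of old_card in the frame of board below -0.005 m), for 0.2 s.
2. the red card's banded edge has lifted the clip and passed beneath it (value of joint clip above 0.1 rad and x of new_card_top in the frame of mouth above 0.004 m), for 0.1 s.
At the end, for the whole second after the job is handed in: Red card flat, face up under the clip, banded end within 5 mm of the stop and 12 mm of the centre line, straight within 0.12 rad; blue card flat, face up on the cork mat, centres within 40 mm; both at rest (x of new_card_top in the frame of stop between -0.005 and 0.004 m and y of new_card_top in the frame of stop between -0.012 and 0.012 m and angle between the x axis of new_card and the x axis of board, either way round below 0.12 rad and angle between each of new_card, old_card's own z axis and vertical below 0.06 rad and value of joint clip between 0.1 and 0.22 rad and linear speed of each of new_card, old_card below 0.02 m/s and horizontal distance between old_card and mat below 0.04 m and height (world z) of old_card below 0.01 m); the robot touches nothing.
It fails at once if the hand touches the clip (over 1 N) (contact force between the arm and clip_plate above 1 N).
It fails at once if the green card is moved by more than 30 mm (distance of spare_card from where it was at the start of the episode above 0.03 m).
It fails at once if timer or mug is pushed by more than 30 mm (distance of any of timer, mug from where it was at the start of the episode above 0.03 m).
It fails at once if a card is let go in mid-air (its underside over 45 mm above the worktop) ((height (world z) of old_card above 0.045 m and contact force between the fingers and old_card below 0.01 N) or (height (world z) of new_card above 0.045 m and contact force between the fingers and new_card below 0.01 N)).
It also fails if it takes over 72 s, if anything falls off the work surface, if the arm or the gripper's body presses on something with over 40 N, if the wrist force passes 120 N, or if a joint passes its speed limit or range.

## Working session

There is one attempt and no reset: what is moved stays moved. The work goes in short steps, Python scripts to look and compute and a tool call to move; the robot and the scene stay as the last step left them, time stands still between calls to the robot, and variables do not carry over. Pictures are saved under pics/ and viewed, and the job is handed in when it is done.

Besides the shell and the picture viewer there is one more tool, called after "Request:" as name(argument=value, ...), one argument or row to a line, values as JSON. move_arm: Moves the arm, as the interface text tells. Its arguments: {"type":"object","properties":{"series":{"type":"array","items":{"type":"array","items":{"type":"array","items":{"type":"number"}}}}},"required":["series"]}

```bash
mkdir -p pics
python3 - <<'E'
from workcell import bot
import cv2
o=bot.get_obs()
print({k:o[k] for k in('clock','eef_pos','tool_rot','grip_width','ft_force')},bot.pinch_z)
for n in('scene','side'):
    p,d=bot.camera(n); cv2.imwrite(f'pics/{n}0.png',p[:,:,::-1])
    i=bot.camera_info(n); print(n,i)
    for t in('board','clip_plate','old_card','new_card','spare_card','mat','timer','mug'):
        print(n,t,[(r['at'],round(r['confidence'],2)) for r in bot.find_in(n,t)][:2])
print(bot.camera_info('wrist'))
print(bot.get_obs()['clock'])
E
```

```text
{'clock': 0.0, 'eef_pos': array([4.99375291e-01, 3.72805161e-06, 2.30406598e-01]), 'tool_rot': array([ 0.70710513,  0.70710767, -0.0007332 , -0.0007357 ]), 'grip_width': 0.08565446434155614, 'ft_force': array([-0.25516471,  0.14605649, -0.14542333])} 0.0187
scene {'vfov': 43.574099904345125, 'cx': 279.4059012278373, 'cy': 210.16241595611632, 'k1': -0.10835251018943287, 'cam_to_world': array([[ 0.38233428, -0.76006967,  0.52546607, -0.09853581],
       [-0.92396365, -0.32097774,  0.20800113, -0.49704678],
       [ 0.01056756, -0.56503751, -0.82499754,  1.15246442],
       [ 0.        ,  0.        ,  0.        ,  1.        ]])}
scene board []
scene clip_plate [([0.4553, -0.3792, 0.0065], 0.69), ([0.5757, -0.073, 0.0283], 0.68)]
scene old_card [([0.5084, -0.0603, 0.0214], 0.96)]
scene new_card [([0.4804, -0.2587, 0.0083], 0.56)]
scene spare_card [([0.4525, -0.3811, 0.0061], 0.93)]
scene mat [([0.4643, 0.1263, 0.0045], 0.56), ([0.5032, -0.0613, 0.0202], 0.4)]
scene timer [([0.683, -0.0468, 0.0337], 0.87)]
scene mug [([0.5359, -0.5703, 0.0563], 0.56)]
side {'vfov': 56.08739073094462, 'cx'
[... 562 characters left out ...]
0.72)]
side spare_card [([0.4682, -0.375, 0.006], 0.69)]
side mat [([0.4685, 0.1419, 0.008], 0.73)]
side timer [([0.6966, -0.0211, 0.0323], 0.58), ([0.4662, -0.3722, 0.0069], 0.58)]
side mug [([0.533, -0.5409, 0.0624], 0.96)]
{'vfov': 64.47027029692221, 'cx': 285.35582391192236, 'cy': 210.73082783209273, 'k1': -0.006697718948431445, 'tool_from_camera': array([[-5.93598102e-04, -9.63678018e-01, -2.67066146e-01,
         6.79980791e-02],
       [ 9.99999783e-01, -4.95464515e-04, -4.34835017e-04,
         9.57363528e-04],
       [ 2.86719149e-04, -2.67066346e-01,  9.63678102e-01,
        -1.42815507e-01],
       [ 0.00000000e+00,  0.00000000e+00,  0.00000000e+00,
         1.00000000e+00]])}
0.9
```

View pics/scene0.png

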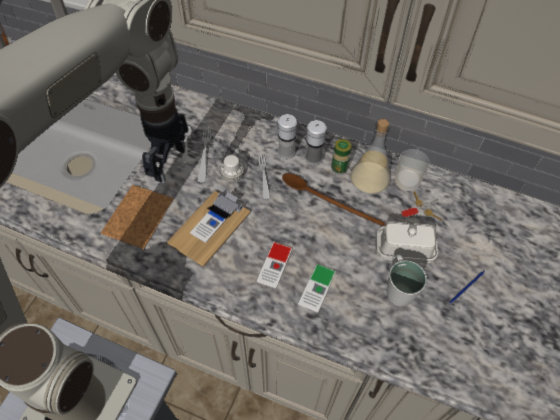

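View pics/side0.png

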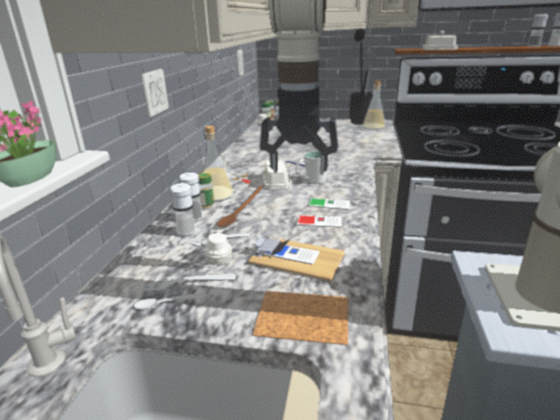

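The scene picture shows the board with the blue card at about (210,225). The red card is at (275,265), the green card at (318,288), the mat at (140,215), the timer at (232,162) and the mug at (405,285). Next I'll measure the poses.

```bash
cat > h.py <<'E'
import numpy as np, cv2
from workcell import bot
from scipy.spatial.transform import Rotation as R
def info(n,obs=None):
    i=bot.camera_info(n); f=210/np.tan(np.radians(i['vfov'])/2)
    K=np.array([[f,0,i['cx']],[0,f,i['cy']],[0,0,1]]); D=np.array([i['k1'],0,0,0,0])
    if n=='wrist':
        T=np.eye(4); T[:3,:3]=R.from_quat(obs['tool_rot']).as_matrix(); T[:3,3]=obs['eef_pos']
        T=T@i['tool_from_camera']
    else: T=i['cam_to_world']
    return K,D,T
def plane(px,z,K,D,T):
    n=cv2.undistortPoints(np.float64(px).reshape(-1,1,2),K,D).reshape(-1,2)
    r=np.c_[n,np.ones(len(n))]@T[:3,:3].T
    return T[:3,3]+r*((z-T[2,3])/r[:,2])[:,None]
def topdown(p,z,K,D,T,x0,x1,y0,y1,res=0.001):
    # image: rows: x decreasing downward (x1 at top), cols: y decreasing to right (y1 at left)
    xs=np.arange(x1,x0,-res); ys=np.arange(y1,y0,-res)
    X,Y=np.meshgrid(xs,ys,indexing='ij')
    P=np.stack([X,Y,np.full_like(X,z)],-1).reshape(-1,3)
    Ti=np.linalg.inv(T); rv=cv2.Rodrigues(Ti[:3,:3])[0]
    q,_=cv2.projectPoints(P,rv,Ti[:3,3],K,D)
    q=q.reshape(*X.shape,2).astype(np.float32)
    return cv2.remap(p,q[...,0],q[...,1],cv2.INTER_LINEAR)
def show(n,name,img): cv2.imwrite(f'pics/{name}.png',img[:,:,::-1])
E
python3 - <<'E'
from h import *
p,d=bot.camera('scene'); K,D,T=info('scene')
a=topdown(p,0.006,K,D,T,0.33,0.73,-0.48,0.25,0.001)
show(0,'td0',a)
E
```

```text
(no output)
```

View pics/td0.png

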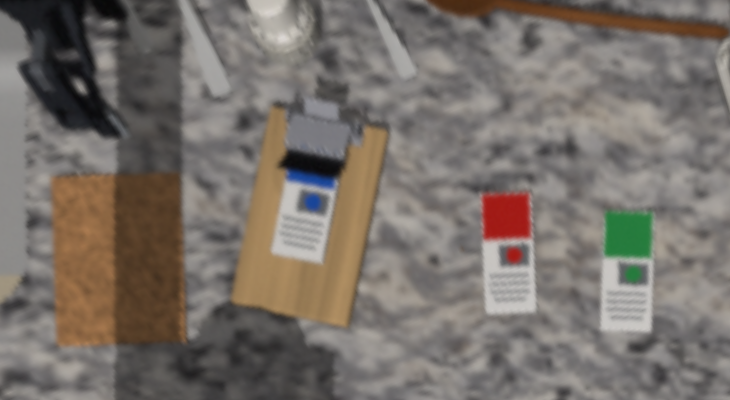

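```bash
cat >> h.py <<'E'
def fit(a,m,x1,y1,res,k=5):
    m=cv2.morphologyEx(m.astype(np.uint8),cv2.MORPH_CLOSE,np.ones((k,k)))
    m=cv2.morphologyEx(m,cv2.MORPH_OPEN,np.ones((k,k)))
    c=max(cv2.findContours(m,0,2)[0],key=cv2.contourArea)
    b=cv2.boxPoints(cv2.minAreaRect(c))
    w=np.c_[x1-b[:,1]*res,y1-b[:,0]*res]
    e1,e2=w[1]-w[0],w[2]-w[1]
    L=e1 if np.hypot(*e1)>np.hypot(*e2) else e2
    if L[0]<0: L=-L
    return dict(c=w.mean(0).round(4),size=sorted([round(float(np.hypot(*e1)),4),round(float(np.hypot(*e2)),4)]),yaw=round(float(np.degrees(np.arctan2(L[1],L[0]))),2),box=w.round(4))
E
python3 - <<'E'
from h import *
p,d=bot.camera('scene'); K,D,T=info('scene')
def go(nm,z,box,cond):
    a=topdown(p,z,K,D,T,*box,0.0005); h=cv2.cvtColor(a,cv2.COLOR_RGB2HSV).astype(int)
    m=cond(h[...,0],h[...,1],h[...,2],a)
    cv2.imwrite(f'pics/m_{nm}.png',m.astype(np.uint8)*255)
    print(nm,fit(a,m,box[1],box[3],0.0005,9))
wood=lambda H,S,V,a:((H<25)&(S>65)&(V>100))
go('board',0.012,(0.38,0.66,-0.16,0.04),wood)
go('red',0.006,(0.40,0.56,-0.30,-0.21),lambda H,S,V,a:((V>185)&(S<25))|((S>120)&((H<10)|(H>170))))
go('redband',0.006,(0.40,0.56,-0.30,-0.21),lambda H,S,V,a:((S>120)&((H<10)|(H>170))))
go('blue',0.018,(0.44,0.58,-0.12,-0.01),lambda H,S,V,a:((V>170)&(S<40))|((S>100)&(H>100)&(H<130)))
go('mat',0.004,(0.35,0.60,0.04,0.24),lambda H,S,V,a:((H<20)&(S>110)))
print(bot.get_obs()['joint_pos'])
E
```

```text
board {'c': array([ 0.5105, -0.0614], dtype=float32), 'size': [0.1222, 0.2023], 'yaw': -11.79, 'box': array([[ 0.4239,  0.0191],
       [ 0.622 , -0.0223],
       [ 0.597 , -0.1419],
       [ 0.399 , -0.1006]], dtype=float32)}
red {'c': array([ 0.4927, -0.2565], dtype=float32), 'size': [0.0469, 0.0883], 'yaw': 1.64, 'box': array([[ 0.5361, -0.2318],
       [ 0.5375, -0.2787],
       [ 0.4492, -0.2812],
       [ 0.4479, -0.2343]], dtype=float32)}
redband {'c': array([ 0.5144, -0.2559], dtype=float32), 'size': [0.0447, 0.047], 'yaw': -88.83, 'box': array([[ 0.5362, -0.232 ],
       [ 0.5372, -0.2789],
       [ 0.4925, -0.2798],
       [ 0.4916, -0.2329]], dtype=float32)}
blue {'c': array([ 0.5098, -0.0589], dtype=float32), 'size': [0.051, 0.0894], 'yaw': -11.15, 'box': array([[ 0.4708, -0.0253],
       [ 0.5586, -0.0426],
       [ 0.5487, -0.0926],
       [ 0.461 , -0.0753]], dtype=float32)}
mat {'c': array([0.4724, 0.1328], dtype=float32), 'size': [0.128, 0.1684], 'yaw': 2.01, 'box': array([[0.5543, 0.1997],
       [0.5588, 0.0718],
       [0.3905, 0.0659],
       [0.386 , 0.1938]], dtype=float32)}
[-1.56652989e-06  2.40555278e-01  5.00000584e-03  1.33521637e+00
  2.65730388e-05  1.57081644e+00]
```

Request:
move_arm(
  series=[
    [[0,-0.6,0,0,0,7.8,1],[0,-0.6,0,0,0,7.8,1],[0,-0.6,0,0,0,7.8,1],[0,-0.6,0,0,0,7.8,1],[0,-0.6,0,0,0,7.8,1]],
  ],
)

```text
clock: 1.5
eef_pos: [0.5, -0.0302, 0.2314]
tool_rot: [0.418, 0.909, 0.0, -0.0]
ft_force: [0.3, -0.8, 0.2]
grip_width: 0.0853
```

Request:
move_arm(
  series=[
    [[0,-0.6,0,0,0,7.8,1],[0,-0.6,0,0,0,7.8,1],[0,-0.6,0,0,0,7.8,1],[0,-0.6,0,0,0,7.8,1],[0,-0.6,0,0,0,7.8,1]],
  ],
)

```text
clock: 2.0
eef_pos: [0.5, -0.0614, 0.2314]
tool_rot: [0.076, 0.997, 0.0, -0.0]
ft_force: [-0.9, 0.0, 0.7]
grip_width: 0.0854
```

```bash
cat >> h.py <<'E'
def yaw(o):
    M=R.from_quat(o['tool_rot']).as_matrix(); y=M[:,1]
    return np.degrees(np.arctan2(y[1],y[0])), M[:,2]
E
python3 - <<'E'
from h import *
o=bot.get_obs(); p,d=bot.camera('wrist'); show(0,'w1',p)
print(o['clock'],o['eef_pos'],yaw(o),o['joint_pos'],o['grip_width'])
K,D,T=info('wrist',o)
show(0,'w1td',topdown(p,0.015,K,D,T,0.40,0.66,-0.2,0.06,0.0005))
E
```

```text
2.0 [ 0.49999463 -0.06144776  0.23135555] (np.float64(81.30401748346333), array([-1.27451415e-04,  1.75137899e-04, -9.99999977e-01])) [-1.22379010e-01  2.48140302e-01  1.50210196e-02  1.33782492e+00
  1.58269574e-04  2.93944935e-02] 0.0854222701960528
```

View pics/w1.png

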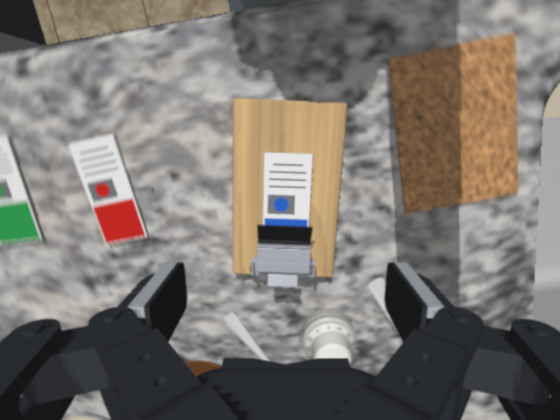

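View pics/w1td.png

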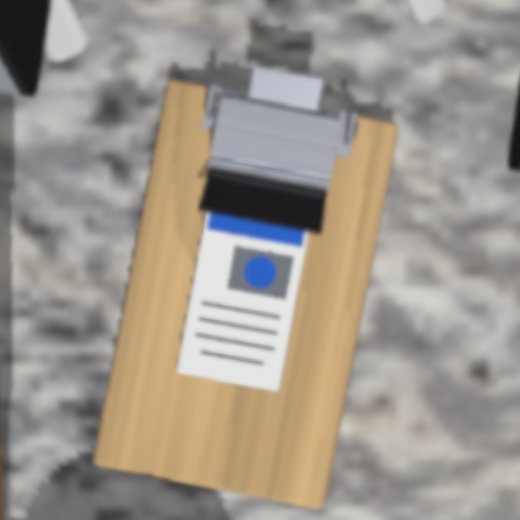

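The wrist picture shows the board and blue card at (285,190), the red card at (108,190) and the mat at right. The top-down view has the card about centred on the board. I'll fit both from this view.

```bash
cat > fits.py <<'E'
from h import *
def fits(p,K,D,T,which,tag):
    def go(nm,z,box,cond):
        a=topdown(p,z,K,D,T,*box,0.0005); h=cv2.cvtColor(a,cv2.COLOR_RGB2HSV).astype(int)
        m=cond(h[...,0],h[...,1],h[...,2],a)
        try: f=fit(a,m,box[1],box[3],0.0005,9)
        except Exception as e: print(nm,'none');return
        print(nm,f['c'],f['size'],f['yaw']); return f
    W=dict(board=(0.012,(0.38,0.66,-0.16,0.04),lambda H,S,V,a:((H<25)&(S>65)&(V>100))),
    red=(0.006,(0.38,0.58,-0.31,-0.19),lambda H,S,V,a:((V>185)&(S<25))|((S>120)&((H<10)|(H>170)))),
    redband=(0.006,(0.38,0.58,-0.31,-0.19),lambda H,S,V,a:((S>150)&((H<10)|(H>170)))),
    blue=(0.018,(0.40,0.58,-0.12,-0.01),lambda H,S,V,a:((V>170)&(S<40))|((S>100)&(H>100)&(H<130))),
    mat=(0.004,(0.35,0.60,0.04,0.24),lambda H,S,V,a:((H<20)&(S>110))))
    return {w:go(w,*W[w]) for w in which}
E
python3 - <<'E'
from fits import *
o=bot.get_obs(); p,d=bot.camera('wrist')
K,D,T=info('wrist',o)
fits(p,K,D,T,['board','red','redband','blue','mat'],'w')
show(0,'w2',topdown(p,0.006,K,D,T,0.38,0.58,-0.36,-0.19,0.0005))
E
```

```text
board [ 0.5135 -0.0623] [0.1191, 0.1995] -11.87
red [ 0.479  -0.2687] [0.0828, 0.1177] 2.6
redband [ 0.5152 -0.2588] [0.0434, 0.0456] -87.61
blue [ 0.5094 -0.0605] [0.0523, 0.0829] -11.44
mat [0.4749 0.1307] [0.1275, 0.1674] 1.75
```

View pics/w2.png

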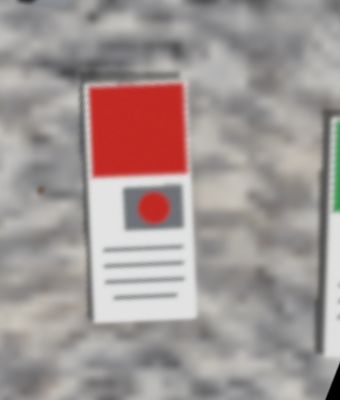

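Request:
move_arm(
  series=[
    [[-0.2,0.1,-3.5,0,0,-1.4,0.8],[-0.2,0.1,-3.5,0,0,-1.4,0.8],[-0.1,0,-3.5,0,0,0,0.8],[0,0,-3.5,0,0,0,0.8],[0,0,-3,0,0,0,0.8]],
  ],
)

```text
clock: 2.6
eef_pos: [0.5001, -0.0592, 0.0626]
tool_rot: [0.114, 0.993, 0.0, 0.009]
ft_force: [0.0, -0.2, -0.2]
grip_width: 0.0682
```

Run:
```python
from h import *
o=bot.get_obs(); p,d=bot.camera('wrist'); show(0,'w3',p)
print(o['clock'],o['eef_pos'],yaw(o),o['grip_width'],o['ft_force'])
```

```text
2.6 [ 0.50005965 -0.05916811  0.06263898] (np.float64(76.94571771683488), array([ 0.01716726, -0.00129181, -0.9998518 ])) 0.06819690393505641 [ 0.03437283 -0.16725049 -0.22834283]
```

View pics/w3.png

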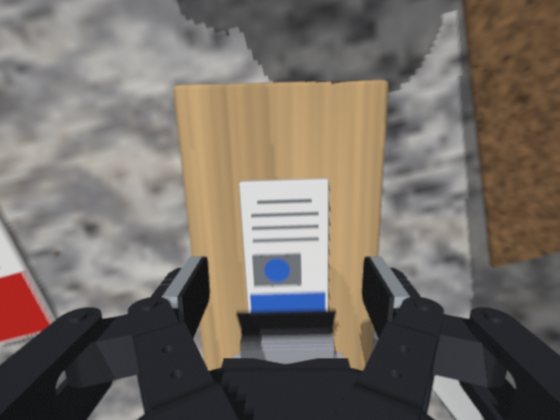

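Request:
move_arm(
  series=[
    [[-0.2,0,-1.5,0,1,1.2,0.8],[-0.2,0,-1.5,0,0,0,0.8],[0,0,-0.6,0,0,0,0.8],[0,0,-0.4,0,0,0,0.75],[0,0,0,0,0,0,0.7]],
  ],
)

```text
clock: 3.15
eef_pos: [0.4924, -0.0576, 0.0176]
tool_rot: [0.107, 0.994, -0.0, -0.006]
ft_force: [-0.4, 0.8, 0.1]
grip_width: 0.0596
```

Run:
```python
from h import *
o=bot.get_obs(); p,d=bot.camera('wrist'); show(0,'w4',p)
print(o['clock'],o['eef_pos'],yaw(o),o['grip_width'],o['ft_force'])
```

```text
3.15 [ 0.49240097 -0.05756669  0.01756219] (np.float64(77.66915554924334), array([-1.12584213e-02,  5.16736756e-04, -9.99936488e-01])) 0.05955083572558879 [-0.40943785  0.83157654  0.07443401]
```

View pics/w4.png

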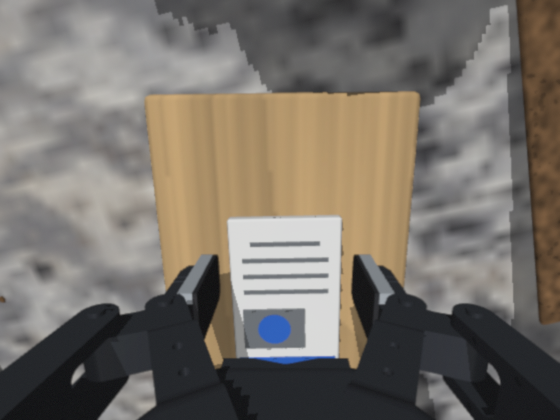

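Request:
move_arm(
  series=[
    [[0,0,-0.3,0,-0.6,0.5,0.7],[0,0,-0.2,0,0,0,0.7],[0,0,-0.2,0,0,0,0.7],[0,0,0,0,0,0,0.7],[0,0,0,0,0,0,0.7]],
  ],
)

```text
clock: 3.7
eef_pos: [0.4951, -0.0579, 0.0132]
tool_rot: [0.103, 0.995, 0.0, 0.003]
ft_force: [-0.3, 0.1, 0.1]
grip_width: 0.06
```

Request:
move_arm(
  series=[
    [[0,0,-0.2,0,0,0,0.68],[0,0,-0.2,0,0,0,0.68],[0,0,0,0,0,0,0.68],[0,0,0,0,0,0,0.68],[0,0,0,0,0,0,0.68]],
  ],
)

```text
clock: 4.2
eef_pos: [0.4951, -0.0579, 0.0087]
tool_rot: [0.103, 0.995, 0.0, 0.003]
ft_force: [-0.0, -0.7, 0.4]
grip_width: 0.0582
```

Request:
move_arm(
  series=[
    [[0,0,-0.1,0,0,0,0.68],[0,0,-0.1,0,0,0,0.68],[0,0,0,0,0,0,0.68],[0,0,0,0,0,0,0.68],[0,0,0,0,0,0,0.68]],
  ],
)

```text
clock: 4.7
eef_pos: [0.4954, -0.0579, 0.0076]
tool_rot: [0.103, 0.995, 0.0, 0.004]
ft_force: [-0.9, 0.1, -0.1]
grip_width: 0.0581
```

Request:
move_arm(
  series=[
    [[0,0,0,0,0,0,0.5],[0,0,0,0,0,0,0.3],[0,0,0,0,0,0,0.3],[0,0,0,0,0,0,0.3],[0,0,0,0,0,0,0.3]],
  ],
)

```text
clock: 5.2
eef_pos: [0.4963, -0.0583, 0.0093]
tool_rot: [0.103, 0.995, -0.0, 0.005]
ft_force: [-0.4, -0.1, 2.7]
grip_width: 0.0497
```

Run:
```python
from h import *
o=bot.get_obs(); p,d=bot.camera('wrist'); show(0,'w5',p)
print(o['clock'],o['eef_pos'],yaw(o),o['grip_width'],o['ft_force'])
```

```text
5.2 [ 0.49626058 -0.05830932  0.00927446] (np.float64(78.1547965038516), array([ 0.00926058, -0.00136977, -0.99995618])) 0.04968376811383305 [-0.41036792 -0.07629461  2.65043568]
```

View pics/w5.png

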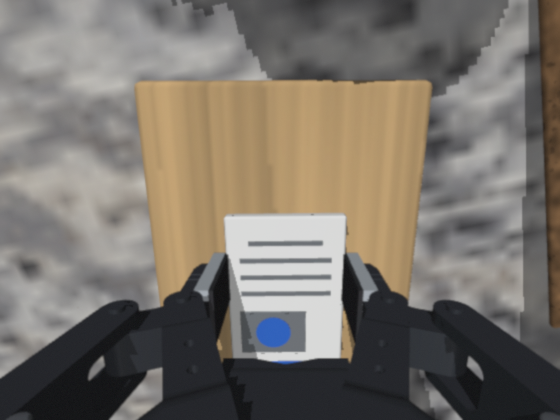

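Request:
move_arm(
  series=[
    [[-1.0,0.2,0,0,0,0,0.3],[-1.4,0.29,0,0,0,0,0.3],[-1.5,0.31,0,0,0,0,0.3],[-1.5,0.31,0,0,0,0,0.3],[-1.5,0.31,0,0,0,0,0.3]],
  ],
)

```text
clock: 5.75
eef_pos: [0.4278, -0.0442, 0.0093]
tool_rot: [0.103, 0.995, -0.0, 0.008]
ft_force: [1.1, 0.7, 1.2]
grip_width: 0.0499
```

Run:
```python
from h import *
o=bot.get_obs(); p,d=bot.camera('scene'); show(0,'s5',p[100:340,60:420]); p,d=bot.camera('wrist'); show(0,'w6',p)
print(o['clock'],o['eef_pos'],yaw(o),o['grip_width'],o['ft_force'])
```

```text
5.75 [ 0.42778155 -0.04417139  0.00930068] (np.float64(78.12415788798133), array([ 0.01619414, -0.00252633, -0.99986567])) 0.04986834634402962 [1.07178877 0.66065527 1.16281686]
```

View pics/s5.png

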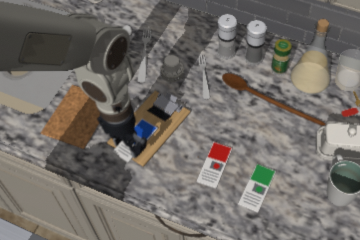

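View pics/w6.png

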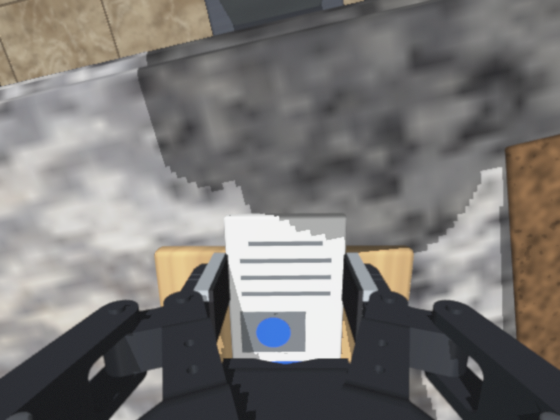

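The blue card is out by about 68 mm and still gripped, and the clip looks shut. Next I'll lift it and carry it over to the mat.

Request:
move_arm(
  series=[
    [[0,0,1.2,0,0.4,0,0.3],[0.2,0.5,1.6,0,0,0,0.3],[0.3,3.0,0.3,0,0,0,0.3],[0.3,3.5,0,0,0,0,0.3],[0.3,3.5,0,0,0,0,0.3]],
  ],
)

```text
clock: 6.35
eef_pos: [0.4342, 0.0609, 0.0405]
tool_rot: [0.108, 0.994, -0.001, 0.001]
ft_force: [0.8, 0.2, 1.0]
grip_width: 0.0503
```

Request:
move_arm(
  series=[
    [[0.2,3.0,0,0,0,0,0.3],[0.2,3.0,0,0,0,0,0.3],[0.1,1.5,0,0,0,0,0.3],[0,0,0,0,0,0,0.3],[0,0,0,0,0,0,0.3]],
  ],
)

```text
clock: 6.85
eef_pos: [0.4377, 0.1423, 0.0391]
tool_rot: [0.105, 0.994, -0.001, 0.0]
ft_force: [-0.1, -0.2, 0.4]
grip_width: 0.0496
```

Run:
```python
from h import *
from fits import fits
o=bot.get_obs(); p,d=bot.camera('scene'); show(0,'s7',p[60:340,60:420]);K,D,T=info('scene')
fits(p,K,D,T,['board'],'')
show(0,'s7b',topdown(p,0.012,K,D,T,0.38,0.68,-0.16,0.04,0.0005))
p,d=bot.camera('side'); show(0,'side7',p[200:360,200:400])
print(o['clock'],o['eef_pos'],yaw(o),o['grip_width'],o['ft_force'])
```

```text
board [ 0.5105 -0.0613] [0.1222, 0.2023] -11.71
6.85 [0.43774021 0.14233913 0.03914009] (np.float64(77.96247304273112), array([-7.11334763e-05, -2.46726851e-03, -9.99996954e-01])) 0.04964771910417083 [-0.11796588 -0.22733518  0.38747514]
```

View pics/s7.png

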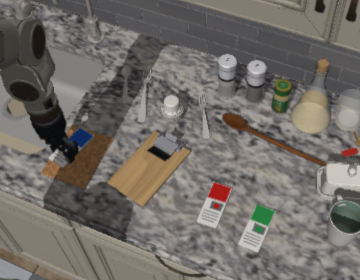

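View pics/s7b.png

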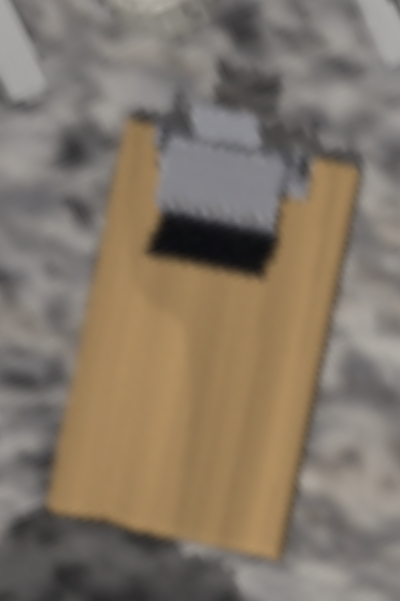

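View pics/side7.png

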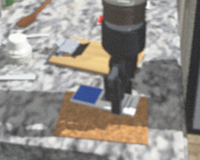

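Request:
move_arm(
  series=[
    [[0.3,-0.2,-1.0,0,0,0,0.3],[0.3,-0.2,-1.0,0,0,0,0.3],[0,0,-0.8,0,0,0,0.3],[0,0,-0.4,0,0,0,0.3],[0,0,0,0,0,0,0.3]],
  ],
)

```text
clock: 7.45
eef_pos: [0.4436, 0.1337, 0.0036]
tool_rot: [0.109, 0.994, -0.002, -0.001]
ft_force: [-0.1, 0.4, -0.6]
grip_width: 0.0495
```

Request:
move_arm(
  series=[
    [[0,0,-0.2,0,0,0,0.3],[0,0,-0.2,0,0,0,0.3],[0,0,0,0,0,0,0.3],[0,0,0,0,0,0,0.3],[0,0,0,0,0,0,0.3]],
  ],
)

```text
clock: 7.95
eef_pos: [0.4446, 0.1342, 0.0027]
tool_rot: [0.108, 0.994, -0.001, 0.001]
ft_force: [0.6, 0.7, -0.4]
grip_width: 0.0496
```

Request:
move_arm(
  series=[
    [[0,0,-0.2,0,0,0,0.3],[0,0,-0.2,0,0,0,0.3],[0,0,-0.2,0,0,0,0.3],[0,0,0,0,0,0,0.3],[0,0,0,0,0,0,0.3]],
  ],
)

```text
clock: 8.45
eef_pos: [0.4453, 0.1345, 0.002]
tool_rot: [0.108, 0.994, -0.0, 0.002]
ft_force: [-0.3, 0.2, -0.3]
grip_width: 0.0497
```

Run:
```python
from h import *
o=bot.get_obs(); p,d=bot.camera('wrist'); show(0,'w8',p)
print(o['clock'],o['eef_pos'],yaw(o),o['grip_width'],o['ft_force'])
```

```text
8.45 [0.44531982 0.13452229 0.00197901] (np.float64(77.5606266004352), array([ 0.00423356, -0.00107032, -0.99999047])) 0.0496959268293961 [-0.32447861  0.21540379 -0.33619345]
```

View pics/w8.png

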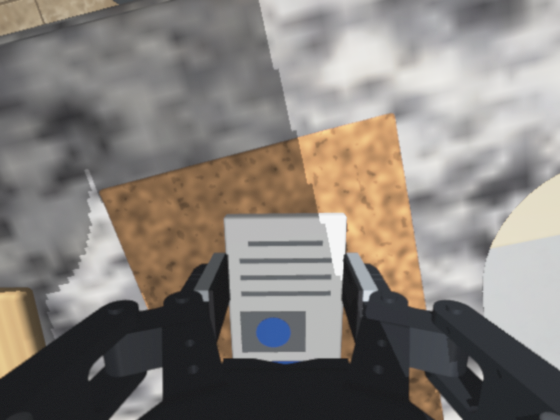

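Request:
move_arm(
  series=[
    [[0,0,0,0,0,0,0.7],[0,0,0,0,0,0,0.8],[0,0,0,0,0,0,0.8],[0,0,1.0,0,0,0,0.8],[0,0,3.0,0,0,0,0.8]],
  ],
)

```text
clock: 9.0
eef_pos: [0.4411, 0.1333, 0.0383]
tool_rot: [0.108, 0.994, -0.003, -0.003]
ft_force: [0.3, 0.6, 0.5]
grip_width: 0.0686
```

Request:
move_arm(
  series=[
    [[0,0,4,0,0,0,0.8],[0,-2,4,0,0,3,0.8],[0,-4.2,1,0,0,3,0.8],[0.1,-4.5,0,0,0,3,0.8],[0.1,-4.5,0,0,0,3,0.8]],
  ],
)

```text
clock: 9.5
eef_pos: [0.4468, -0.0181, 0.1396]
tool_rot: [-0.006, 1.0, -0.002, 0.004]
ft_force: [0.6, 0.3, -0.4]
grip_width: 0.068
```

Request:
move_arm(
  series=[
    [[0,-4.5,0,0,0,2,0.8],[0,-4.5,0,0,0,0,0.8],[0,-4.5,0,0,0,0,0.8],[0,-4,0,0,0,0,0.8],[0,-3,0,0,0,0,0.8]],
  ],
)

```text
clock: 10.0
eef_pos: [0.4466, -0.2332, 0.1451]
tool_rot: [-0.025, 1.0, -0.003, 0.008]
ft_force: [0.3, 0.2, 0.0]
grip_width: 0.0682
```

Run:
```python
from h import *
from fits import fits
o=bot.get_obs(); p,d=bot.camera('wrist'); show(0,'w9',p)
print(o['clock'],o['eef_pos'],yaw(o),o['grip_width'],o['ft_force'])
K,D,T=info('wrist',o)
show(0,'w9td',topdown(p,0.006,K,D,T,0.38,0.58,-0.36,-0.19,0.0005))
p,d=bot.camera('scene');K,D,T=info('scene')
show(0,'s9td',topdown(p,0.010,K,D,T,0.35,0.60,0.03,0.24,0.0005))
```

```text
10.0 [ 0.4465915  -0.23318579  0.1450673 ] (np.float64(92.82239284854418), array([ 0.0154648 , -0.00628615, -0.99986065])) 0.06817517407128702 [0.28397936 0.15378333 0.00959208]
```

View pics/w9.png

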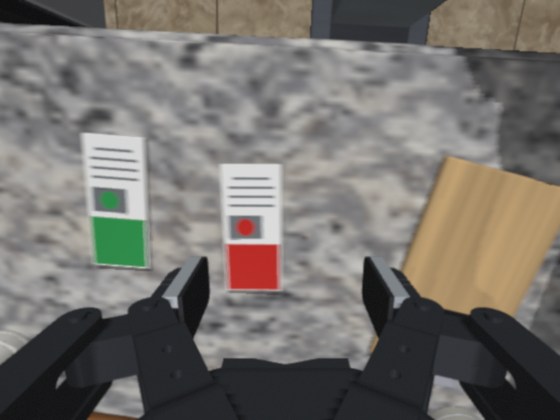

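View pics/w9td.png

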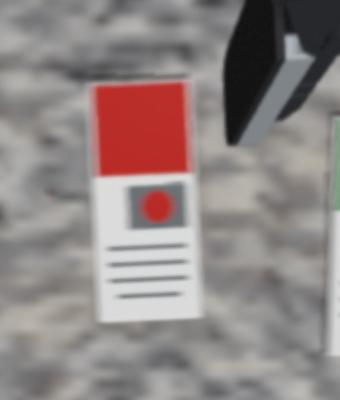

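View pics/s9td.png

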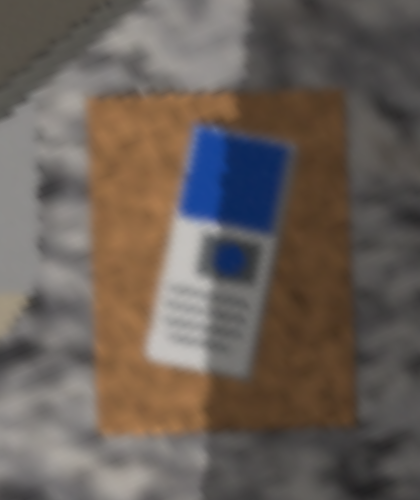

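Request:
move_arm(
  series=[
    [[0.5,-1.5,-1.0,0.3,0.8,-0.6,0.8],[0.4,-1.2,-2.5,0,0,0,0.8],[0,0,-3.0,0,0,0,0.8],[0,0,-2.5,0,0,0,0.8],[0,0,0,0,0,0,0.8]],
  ],
)

```text
clock: 10.6
eef_pos: [0.457, -0.2617, 0.0563]
tool_rot: [-0.017, 1.0, -0.001, 0.003]
ft_force: [-0.6, -0.4, 0.3]
grip_width: 0.0685
```

Run:
```python
from h import *
o=bot.get_obs(); p,d=bot.camera('wrist'); show(0,'w10',p)
print(o['clock'],o['eef_pos'],yaw(o),o['grip_width'],o['ft_force'])
K,D,T=info('wrist',o)
show(0,'w10td',topdown(p,0.006,K,D,T,0.38,0.58,-0.36,-0.19,0.0005))
```

```text
10.6 [ 0.45704824 -0.26171093  0.05629189] (np.float64(91.9282635450476), array([ 0.00611478, -0.00288359, -0.99997715])) 0.06850417301798915 [-0.55094196 -0.36183538  0.25047929]
```

View pics/w10.png

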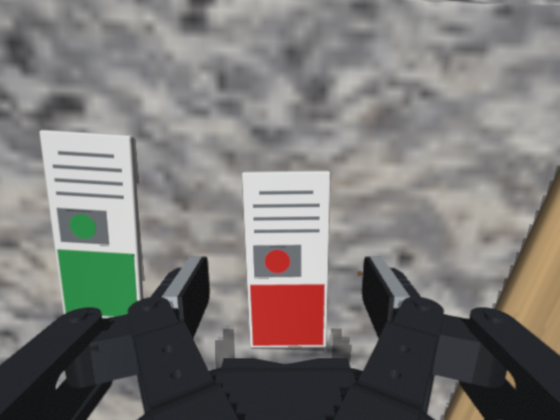

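View pics/w10td.png

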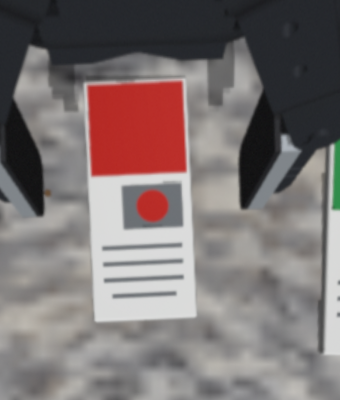

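Request:
move_arm(
  series=[
    [[0,0,-2.0,0.2,0.3,0.5,0.8],[0,0,-1.8,0,0,0,0.8],[0,0,-1.0,0,0,0,0.75],[0,0,-0.4,0,0,0,0.7],[0,0,0,0,0,0,0.7]],
  ],
)

```text
clock: 11.15
eef_pos: [0.4638, -0.2627, 0.0131]
tool_rot: [-0.023, 1.0, -0.003, 0.007]
ft_force: [-0.0, 0.7, 0.2]
grip_width: 0.0599
```

Run:
```python
from h import *
o=bot.get_obs(); p,d=bot.camera('wrist'); show(0,'w11',p)
print(o['clock'],o['eef_pos'],yaw(o),o['grip_width'],o['ft_force'])
```

```text
11.15 [ 0.46382673 -0.26274499  0.01305273] (np.float64(92.6349161026016), array([ 0.01397831, -0.00603279, -0.9998841 ])) 0.05992007347875879 [-0.0386778   0.68312615  0.19881226]
```

View pics/w11.png

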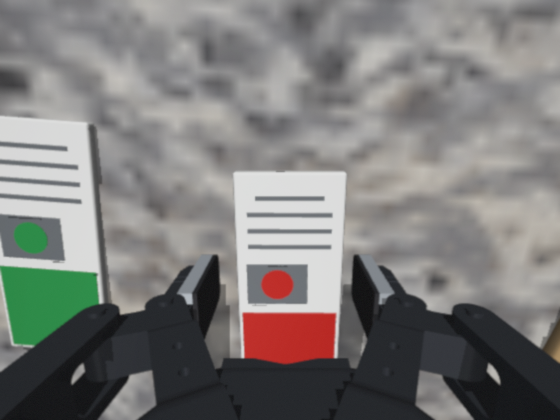

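Request:
move_arm(
  series=[
    [[-0.4,0.1,-0.6,0.2,0.4,0,0.7],[-0.4,0.1,-0.4,0.1,0.4,0,0.7],[0,0,-0.3,0,0,0,0.7],[0,0,-0.1,0,0,0,0.7],[0,0,0,0,0,0,0.7]],
  ],
)

```text
clock: 11.7
eef_pos: [0.4567, -0.2616, 0.0006]
tool_rot: [-0.023, 1.0, -0.001, 0.001]
ft_force: [-0.3, -0.1, -0.6]
grip_width: 0.0601
```

Run:
```python
from h import *
o=bot.get_obs(); 
print(o['clock'],o['eef_pos'],yaw(o),o['grip_width'],o['ft_force'])
```

```text
11.7 [ 0.45668453 -0.26155164  0.0006308 ] (np.float64(92.62951723039481), array([ 0.00269801, -0.00259197, -0.999993  ])) 0.06005380573785403 [-0.30913384 -0.14233399 -0.57188548]
```

Request:
move_arm(
  series=[
    [[0,0,-0.2,0,0,0,0.68],[0,0,0,0,0,0,0.6],[0,0,0,0,0,0,0.3],[0,0,0,0,0,0,0.3],[0,0,0,0,0,0,0.3]],
  ],
)

```text
clock: 12.2
eef_pos: [0.457, -0.2618, -0.0009]
tool_rot: [-0.023, 1.0, -0.002, 0.002]
ft_force: [-0.8, 0.3, -0.1]
grip_width: 0.0497
```

Run:
```python
from h import *
o=bot.get_obs(); p,d=bot.camera('wrist'); show(0,'w12',p)
print(o['clock'],o['eef_pos'],yaw(o),o['grip_width'],o['ft_force'])
K,D,T=info('wrist',o)
show(0,'w12td',topdown(p,0.006,K,D,T,0.38,0.58,-0.36,-0.19,0.0005))
```

```text
12.2 [ 0.45704315 -0.26180689 -0.00093461] (np.float64(92.6212211574763), array([ 0.00348565, -0.0030075 , -0.9999894 ])) 0.04968286225486364 [-0.76692162  0.34449312 -0.08825674]
```

View pics/w12.png

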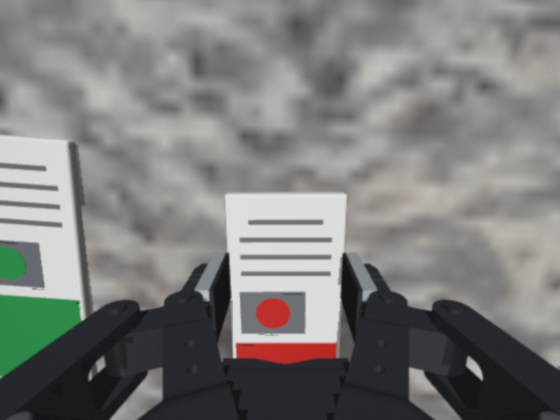

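View pics/w12td.png

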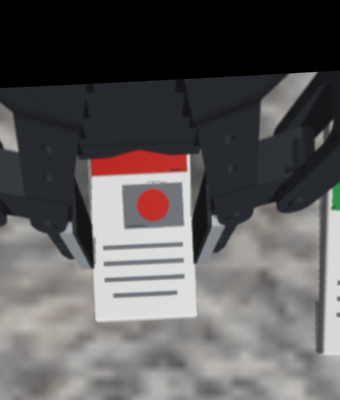

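Request:
move_arm(
  series=[
    [[0,0,1.5,-0.1,0.2,0,0.3],[-0.5,0,2.5,0,0,0,0.3],[-1.0,1.5,1.0,0,0,-2,0.3],[-0.6,3.0,0,0,0,-3,0.3],[0,3.0,0,0,0,-3,0.3]],
  ],
)

```text
clock: 12.75
eef_pos: [0.4356, -0.1881, 0.0496]
tool_rot: [0.052, 0.999, -0.003, 0.0]
ft_force: [0.9, 0.4, -0.3]
grip_width: 0.0493
```

Request:
move_arm(
  series=[
    [[0,3.0,0,0,0,-3,0.3],[0,3.0,0,0,0,-2,0.3],[0,3.0,0,0,0,0,0.3],[0,2.0,0,0,0,0,0.3],[0,0,0,0,0,0,0.3]],
  ],
)

```text
clock: 13.25
eef_pos: [0.4345, -0.0716, 0.0497]
tool_rot: [0.097, 0.995, -0.002, 0.0]
ft_force: [-0.4, -0.0, -1.1]
grip_width: 0.0493
```

```bash
cat > bp.py <<'E'
from h import *
o=bot.get_obs(); p,d=bot.camera('wrist')
e=o['eef_pos']; y,z=yaw(o)
c=np.array([0.512,-0.062]); a=np.radians(-11.8); u=np.array([np.cos(a),np.sin(a)]); v=np.array([-u[1],u[0]])
print('t',o['clock'],'eef',e.round(4),'yaw',round(y,2),'z',z.round(4),'g',round(o['grip_width'],4),'F',o['ft_force'].round(1))
print('board s,t of tcp',((e[:2]-c)@u).round(4),((e[:2]-c)@v).round(4))
E
cat > look.py <<'E'
import sys
from bp import *
show(0,'w'+sys.argv[1],p)
E
python3 look.py 13
```

```text
t 13.25 eef [ 0.4345 -0.0716  0.0497] yaw 78.85 z [ 1.0e-04 -4.5e-03 -1.0e+00] g 0.0493 F [-0.4 -0.  -1.1]
board s,t of tcp -0.0739 -0.0253
```

View pics/w13.png

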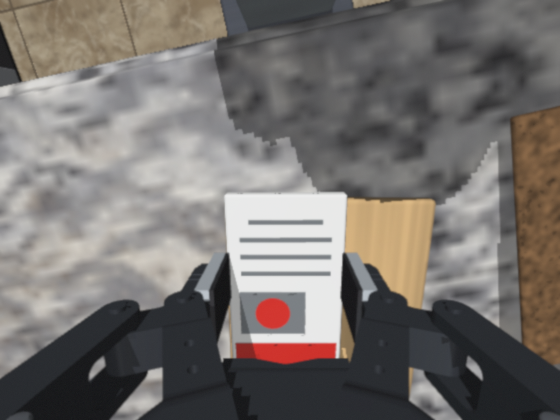

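Request:
move_arm(
  series=[
    [[0.2,1.2,0,0.2,0,-0.3,0.3],[0.2,1.2,-0.6,0,0,-0.3,0.3],[0,0.1,-1.2,0,0,0,0.3],[0,0,-1.0,0,0,0,0.3],[0,0,0,0,0,0,0.3]],
  ],
)

```text
clock: 13.8
eef_pos: [0.4405, -0.0513, 0.0212]
tool_rot: [0.105, 0.994, -0.002, 0.002]
ft_force: [-0.5, -0.3, -0.9]
grip_width: 0.0494
```

```bash
python3 look.py 14
python3 - <<'E'
from h import *
p,d=bot.camera('scene');K,D,T=info('scene')
show(0,'s14td',topdown(p,0.018,K,D,T,0.37,0.67,-0.17,0.05,0.0005))
E
```

```text
t 13.8 eef [ 0.4405 -0.0513  0.0212] yaw 77.9 z [ 0.003  -0.0045 -1.    ] g 0.0494 F [-0.5 -0.3 -0.9]
board s,t of tcp -0.0722 -0.0042
```

View pics/w14.png

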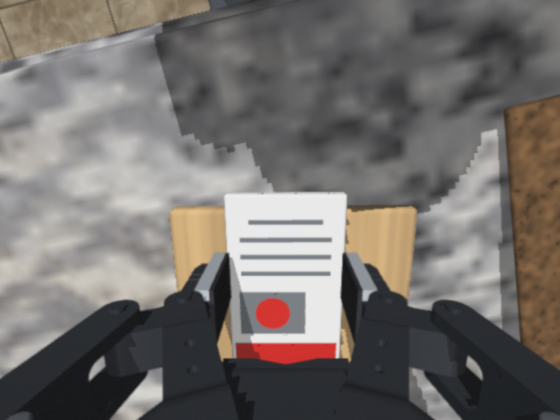

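View pics/s14td.png

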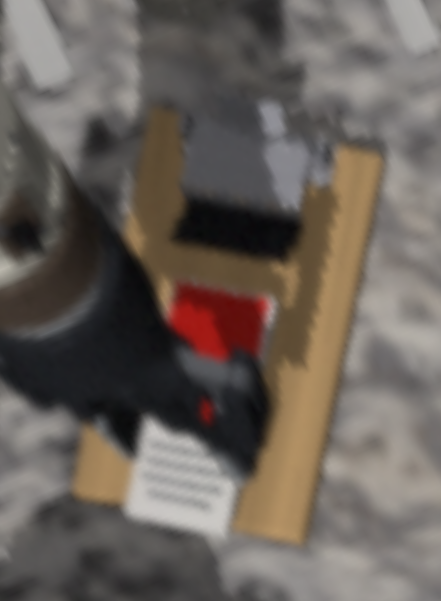

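Request:
move_arm(
  series=[
    [[0.1,0.3,-0.3,0.25,0.1,0.3,0.3],[0,0.2,-0.3,0,0,0,0.3],[0,0,-0.2,0,0,0,0.3],[0,0,0,0,0,0,0.3],[0,0,0,0,0,0,0.3]],
  ],
)

```text
clock: 14.4
eef_pos: [0.4435, -0.0469, 0.0146]
tool_rot: [0.103, 0.995, 0.0, 0.003]
ft_force: [-0.0, -0.3, -0.7]
grip_width: 0.0495
```

```bash
python3 look.py 15
python3 - <<'E'
from h import *
p,d=bot.camera('side'); show(0,'side15',cv2.resize(p[200:300,210:390],None,fx=4,fy=4,interpolation=cv2.INTER_CUBIC))
E
```

```text
t 14.4 eef [ 0.4435 -0.0469  0.0146] yaw 78.14 z [ 5.1e-03 -2.0e-04 -1.0e+00] g 0.0495 F [-0.  -0.3 -0.7]
board s,t of tcp -0.0702 0.0007
```

View pics/w15.png

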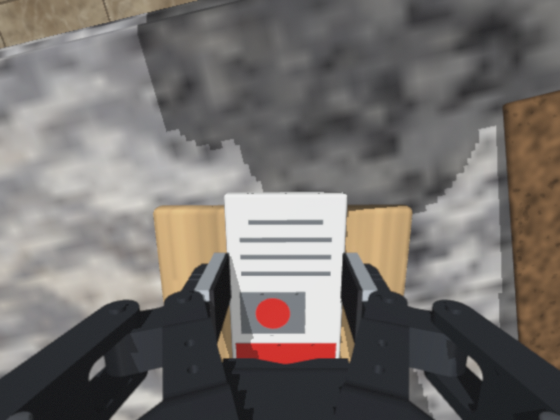

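View pics/side15.png

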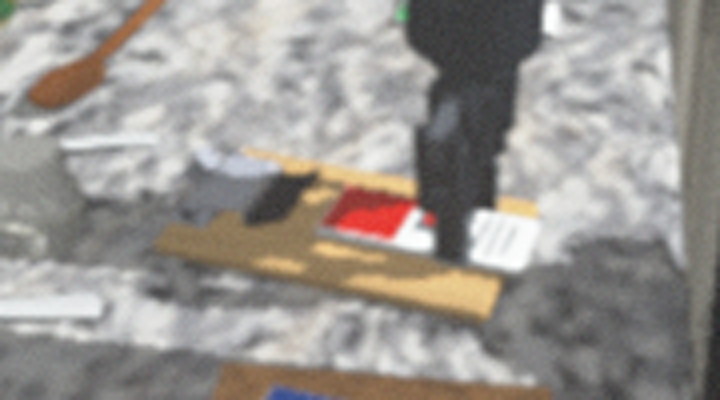

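Request:
move_arm(
  series=[
    [[0,-0.05,-0.2,0,0.1,0,0.3],[0,0,-0.2,0,0,0,0.3],[0,0,0,0,0,0,0.3],[0,0,0,0,0,0,0.3],[0,0,0,0,0,0,0.3]],
  ],
)

```text
clock: 15.0
eef_pos: [0.4438, -0.0475, 0.0111]
tool_rot: [0.103, 0.995, -0.0, 0.002]
ft_force: [0.2, 0.9, 1.0]
grip_width: 0.0493
```

Request:
move_arm(
  series=[
    [[0.78,-0.16,0,0,0,0,0.3],[0.78,-0.16,0,0,0,0,0.3],[0.78,-0.16,0,0,0,0,0.3],[0.78,-0.16,0,0,0,0,0.3],[0,0,0,0,0,0,0.3]],
  ],
)

```text
clock: 15.5
eef_pos: [0.4746, -0.0541, 0.011]
tool_rot: [0.103, 0.995, -0.0, -0.0]
ft_force: [-1.3, 1.3, 2.6]
grip_width: 0.0492
```

```bash
python3 look.py 16
python3 - <<'E'
from h import *
p,d=bot.camera('scene');K,D,T=info('scene')
show(0,'s16td',topdown(p,0.018,K,D,T,0.37,0.67,-0.17,0.05,0.0005))
E
```

```text
t 15.5 eef [ 0.4746 -0.0541  0.011 ] yaw 78.14 z [-4.e-04 -2.e-04 -1.e+00] g 0.0492 F [-1.3  1.3  2.6]
board s,t of tcp -0.0382 0.0001
```

View pics/w16.png

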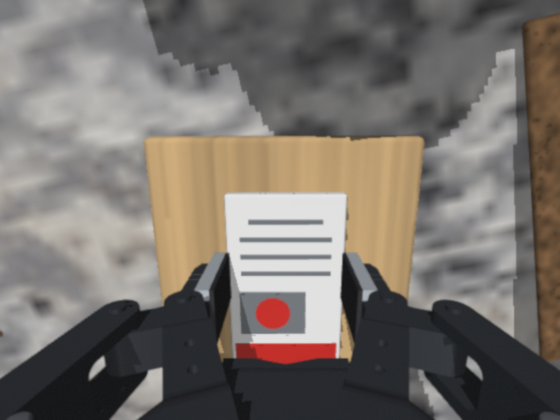

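View pics/s16td.png

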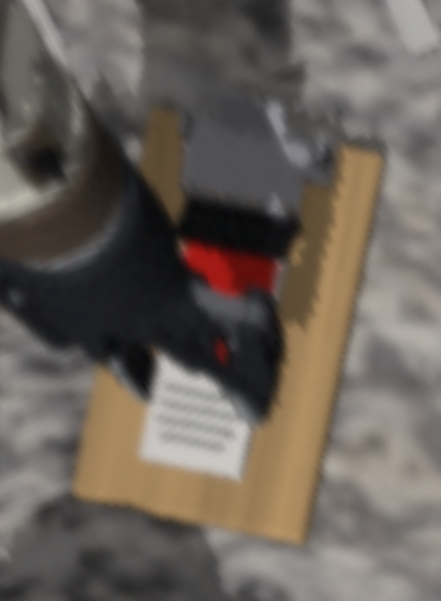

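Request:
move_arm(
  series=[
    [[0.6,-0.12,0,0,0,0,0.3],[0.6,-0.12,0,0,0,0,0.3],[0.6,-0.12,0,0,0,0,0.3],[0,0,0,0,0,0,0.3],[0,0,0,0,0,0,0.3]],
  ],
)

```text
clock: 16.1
eef_pos: [0.476, -0.0545, 0.0114]
tool_rot: [0.103, 0.995, 0.001, -0.015]
ft_force: [-1.5, -0.6, 0.8]
grip_width: 0.0494
```

```bash
python3 look.py 17
```

```text
t 16.1 eef [ 0.476  -0.0545  0.0114] yaw 78.21 z [-0.0297  0.0057 -0.9995] g 0.0494 F [-1.5 -0.6  0.8]
board s,t of tcp -0.0368 -0.0
```

View pics/w17.png

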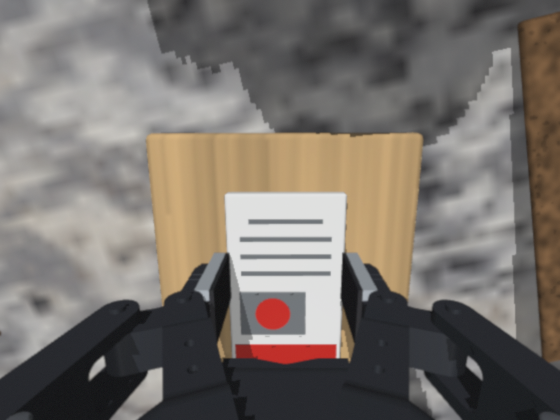

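Request:
move_arm(
  series=[
    [[1.2,-0.25,0.05,0.3,-1.7,0,0.3],[1.4,-0.29,0,0,-0.6,0,0.3],[1.4,-0.29,0,0,-0.6,0,0.3],[0,0,0,0,0,0,0.3],[0,0,0,0,0,0,0.3]],
  ],
)

```text
clock: 16.65
eef_pos: [0.5048, -0.0614, 0.0113]
tool_rot: [0.102, 0.995, 0.007, -0.0]
ft_force: [-2.3, 1.0, 2.9]
grip_width: 0.0494
```

```bash
python3 look.py 18
```

```text
t 16.65 eef [ 0.5048 -0.0614  0.0113] yaw 78.26 z [ 6.000e-04  1.380e-02 -9.999e-01] g 0.0494 F [-2.3  1.   2.9]
board s,t of tcp -0.0071 -0.0009
```

View pics/w18.png

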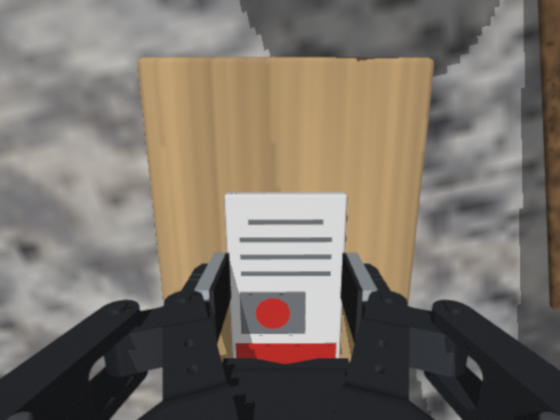

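Request:
move_arm(
  series=[
    [[0.5,-0.1,0,-0.8,0,0,0.3],[0.8,-0.16,0,0,-0.3,0,0.3],[0.8,-0.16,0,0,-0.3,0,0.3],[0,0,0,0,0,0,0.3],[0,0,0,0,0,0,0.3]],
  ],
)

```text
clock: 17.2
eef_pos: [0.5048, -0.0616, 0.0113]
tool_rot: [0.102, 0.995, 0.001, -0.014]
ft_force: [-0.9, 0.0, 0.9]
grip_width: 0.0494
```

```bash
python3 look.py 19;  python3 - <<'E'
from h import *
p,d=bot.camera('scene');K,D,T=info('scene')
show(0,'s19td',topdown(p,0.018,K,D,T,0.37,0.67,-0.17,0.05,0.0005))
E
```

```text
t 17.2 eef [ 0.5048 -0.0616  0.0113] yaw 78.31 z [-0.0283  0.0057 -0.9996] g 0.0494 F [-0.9  0.   0.9]
board s,t of tcp -0.0072 -0.0011
```

View pics/w19.png

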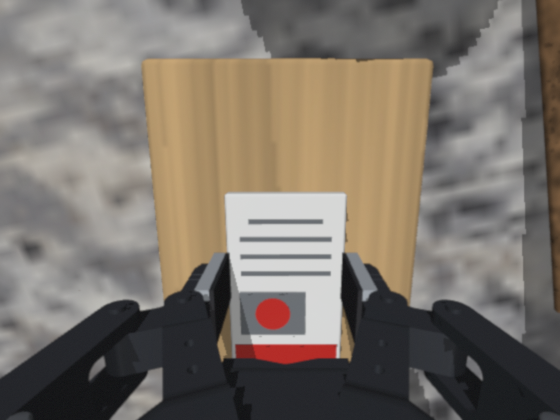

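View pics/s19td.png

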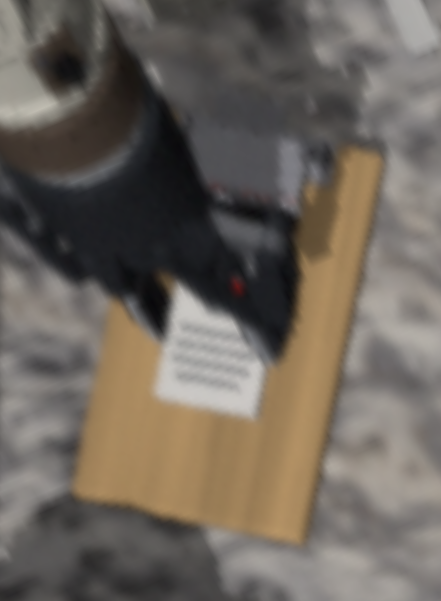

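Request:
move_arm(
  series=[
    [[0,0,0,-0.3,-1.6,0,0.3],[0,0,0,0,0,0,0.6],[0,0,0,0,0,0,0.72],[0,0,0,0,0,0,0.75],[0,0,0.1,0,0,0,0.75]],
  ],
)

```text
clock: 17.8
eef_pos: [0.5058, -0.0615, 0.0109]
tool_rot: [0.102, 0.995, 0.0, -0.0]
ft_force: [0.6, 0.6, -0.9]
grip_width: 0.064
```

```bash
python3 look.py 20
```

```text
t 17.8 eef [ 0.5058 -0.0615  0.0109] yaw 78.3 z [-9.0e-04  1.1e-03 -1.0e+00] g 0.064 F [ 0.6  0.6 -0.9]
board s,t of tcp -0.0062 -0.0008
```

View pics/w20.png

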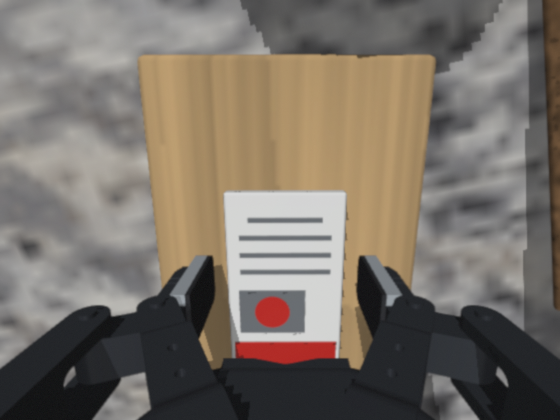

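Request:
move_arm(
  series=[
    [[-0.2,0,1.0,0,0,0,0.78],[-0.5,0,3.0,0,0,0,0.8],[-1.0,0,4.5,0,0,0,0.8],[-1.5,0,4.5,0,0,0,0.8],[-1.5,0,4.5,0,0,0,0.8]],
  ],
)

```text
clock: 18.35
eef_pos: [0.4531, -0.0608, 0.187]
tool_rot: [0.102, 0.995, 0.001, -0.007]
ft_force: [0.5, -0.2, -0.7]
grip_width: 0.0683
```

Run:
```python
from fits import *
import bp
o=bp.o;p=bp.p; K,D,T=info('wrist',o)
show(0,'w21td',topdown(p,0.015,K,D,T,0.39,0.66,-0.2,0.06,0.0005))
fits(p,K,D,T,['board'],'')
p,d=bot.camera('scene');K,D,T=info('scene')
show(0,'s21td',topdown(p,0.012,K,D,T,0.33,0.68,-0.44,0.24,0.001))
p,d=bot.camera('side'); show(0,'side21',cv2.resize(p[190:350,200:400],None,fx=3.5,fy=3.5,interpolation=cv2.INTER_CUBIC))
for t in ('new_card','old_card','spare_card','timer','mug'): print(t,[(r['at'],round(r['confidence'],2)) for r in bot.find_in('scene',t)][:1])
```

```text
t 18.35 eef [ 0.4531 -0.0608  0.187 ] yaw 78.33 z [-0.0141  0.003  -0.9999] g 0.0683 F [ 0.5 -0.2 -0.7]
board s,t of tcp -0.0579 -0.0109
board [ 0.5133 -0.0624] [0.1202, 0.2025] -11.75
new_card [([0.5077, -0.0628, 0.0196], 0.73)]
old_card [([0.474, 0.128, 0.013], 0.93)]
spare_card [([0.4563, -0.3796, 0.0078], 0.89)]
timer [([0.6856, -0.048, 0.0313], 0.6)]
mug [([0.5358, -0.5723, 0.0569], 0.83)]
```

View pics/w21td.png

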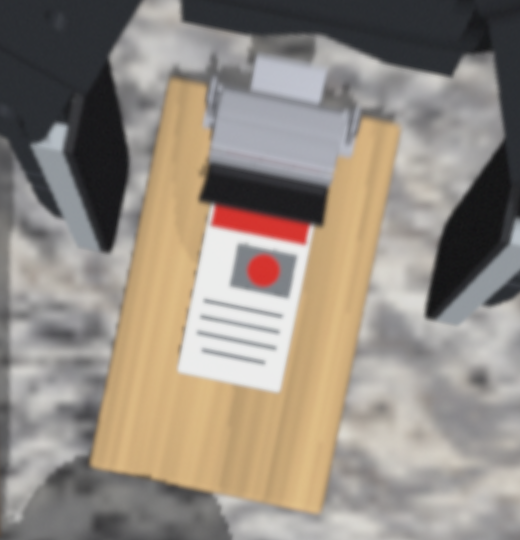

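View pics/s21td.png

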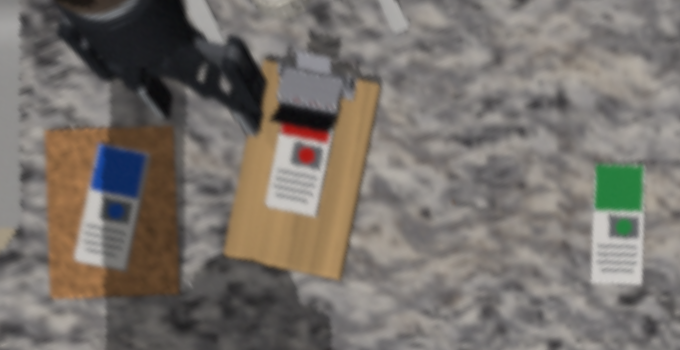

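View pics/side21.png

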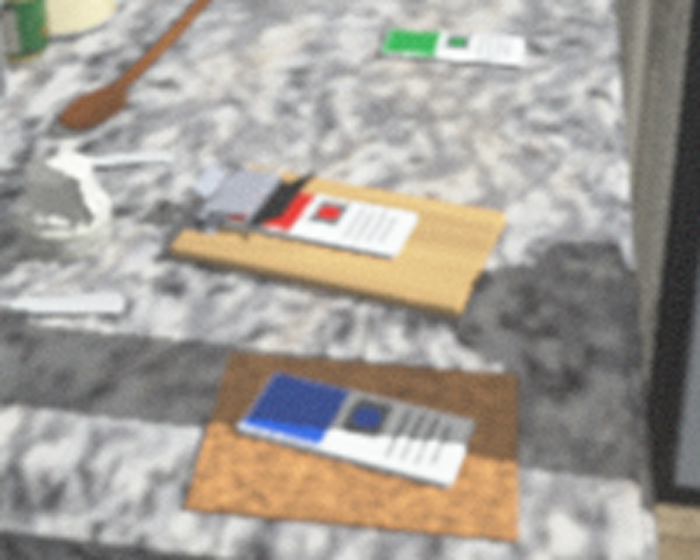

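Run:
```python
from workcell import bot
print(bot.job_done(), bot.get_obs()['clock'])
```

```text
the job is handed in; nothing more can be done
the job is handed in; nothing more can be done
```

I swapped the cards and handed the job in just after 18 s on the robot's clock. The hand-in gives no verdict, so the results below rest on my last pictures.

- **Blue card:** I drew it out about 68 mm along the board, and the clip looked shut in the picture afterwards. It now lies flat, face up near the middle of the cork mat; the network put its centre about 5 mm from the mat's measured centre.
- **Red card:** It went in banded end first, and its own edge lifted the clip. The first push stalled at the lip, so I pushed with larger steps until it stopped moving against the stop. After release, its rear edge measured about 56 mm from the board's rear edge, against 55 mm expected when fully home. It looks straight and close to the centre line.
- **Clip and other things:** At their closest the fingertips were about 23 mm behind the clip's lip, and I saw no sign of contact. The green card, timer and mug gave the same positions as at the start, within about 4 mm. The arm is clear of everything.
- **Not checked or in disagreement:** I judged the clip's angle by eye, since I had no direct reading of it. The scene and wrist cameras differed by about 3 mm on the board's position, so I used the middle value and checked the red card's centring from its gaps to the board's edges.

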